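Hold the soldering tweezers at the marked gap

ROBOT

A 6-joint arm with a two-finger parallel gripper is mounted at the origin on the work surface. World frame = base frame: x ahead of the robot, y to its left, z up, the work surface at z = 0. Lengths are in m, angles in rad, forces in N, time in s.
With the tool pointing down it reaches from about 0.25 to 0.725 m from the base axis. Payload 4 kg.
Tool frame: the origin (TCP) lies midway between the tips of the shut fingers; the grasp point (between the pads) lies 19 mm behind it; z points along the fingers, y is the line along which they close (so a half turn about z gives the same grasp; the last joint's range is limited). The gripper opens to 85 mm and grips with 20 to 120 N. Pads are 22 mm wide; open, the fingers measure 114 mm over their backs; the gripper's body (76 mm by 85 mm) begins 54 mm behind the grasp point. The pads swing forward as they close: fully open they stand 13 mm farther back than shut.
Start: joints at [-1.33, 0.241, 0.005, 1.335, 0, 1.571], TCP at [0.119, -0.486, 0.231] pointing down, gripper open.
Joint ranges: [-2.72, 2.72], [-1.05, 1.87], [-1.09, 1.28], [-1.99, 2.15], [-1.42, 1.44], [-3.14, 3.14]. Speed limits (rad/s): [2.79, 2.79, 3.14, 3.14, 3.14, 3.14].

INTERFACE

Orientations are given as a unit quaternion [x, y, z, w].
In Python, from workcell import bot gives the robot as it stands.
- The arm moves only by the tool move_arm, never from a script. Its argument "motion" is a list of rows, each an object of numbers: "x", "y", "z": the shift along the tool's x, y, z in cm; "yaw": the turn about the tool's z in degrees. A call has 1 to 20 rows; each row is the pose to reach, as a shift and turn from the pose commanded when the call began, along the tool's axes at that moment; what a row does not reach only later rows make up. A row lasts 1/8 s, in which the tool goes at most 62.5 mm and 10.7 degrees, less where a joint would pass 70% of its speed; a pose out of reach is approached as far as the arm can. A call with a gripper value outside its range is refused whole. "gripper" is the opening, from -1 (shut) to 1 (fully open), set as the call begins (left out, the last holds). The fingers move at their own pace and stop on an object; the grip force is fixed at half the most. Time passes only in rows, so rows that repeat a pose let the fingers close. It gives the time, the measured TCP pose, the force, the opening and the grip force at its end, in the units of the state.
- bot.get_obs(): the state, without advancing time (a new reading comes with each control period).
- bot.camera(name): name is "side" or "top"; returns the picture (384x512x3 uint8, blue, green, red); there is no depth.
- bot.camera_model(name): a dict with "K" (3x3 intrinsics, pixels), "world_from_camera" (4x4, takes a point from camera to world coordinates). Camera axes: x right, y down, z forward; pixel columns grow to the right and rows downward; lengths in m; the calibration is good to about 2 mm. A picture is of the moment at which its call begins. camera_model takes no time and is no camera call.
- bot.job_done(): hands the job in; it is judged then, once.
Trained networks look in the newest picture that a camera, given by its name, has taken for a name from the list of things; names that differ only in an ending like _2 or _b are one class to them, and where a whole thing is asked for, a point or a joint stands for the part that bears it (a point fixed in the world has none). Each returns a list of dicts, best first, with "score" (0 to 1); they miss things now and then, are a little off and sometimes report something else, mostly with a low value. They report only what shows in the picture. A call takes as long as a camera call. They do not tell look-alikes from the thing itself.
- bot.cut_out(camera, name): "mask" (384x512 bool, what is visible of it) and "centre" ([row, column] in pixels, amid what is visible of it).
The state is a dict: "clock": time; "joint_pos": joint angles; "joint_vel": joint speeds; "tau": joint torques, N m; "eef_pos": TCP position; "tool_rot": TCP orientation; "ft_force": force on the tool from outside, world axes, zero at the start; "ft_torque": the same for the moment, N m; "grip_width": finger opening in m; "grasp_force": force on a finger pad.
Only numpy, scipy, OpenCV 4.12 (cv2) and the standard library are available. Lean on these libraries where they do the work, as an engineer would, in place of code of your own. Each camera call takes 0.05 s, during which the arm holds its last target. There are 200 camera calls.

TASK

First switch on the fume extraction by throwing the T-handle of the bench isolator fully over to its on end, then squeeze the sprung soldering tweezers on their stand by the two grip covers until the gap between the tips matches the two lines on the gauge block below them, and hold that gap steady so that I can slip a ring blank in. Finish while still holding the tweezers squeezed at that gap; never let the tips touch each other, and leave the pliers, the crucible and the firebrick where they are.

Things in the scene. Friction and masses are not known exactly. Their poses are not given: they have to be found in the camera images.
- stand: Fixed tweezer stand, origin under the centre of its aluminium base, 240 (x) x 90 (y) x 12 mm. Dark steel heel post 30 (x) x 40 (y) mm, top at 78 mm, centred at x = -92 mm; two steel tweezer arms run from it along +x, z = 60 mm, 12 mm tall, pivots at x = -80 mm, 165 mm from pivot to tip. White gauge block 54 (x) x 62 (y) mm, top at 48 mm, under the tips, centred at x = 85 mm.
- grip_mid (a point): Point fixed on the stand midway between the two grip covers: 15 mm to +x of the stand's origin, 60 mm above the bench. Axes as the stand: x from heel to tips, y across the tweezers (the direction to squeeze in), z up. Below is only the base plate; beside the covers it is free.
- grip_l: Black ribbed grip cover outside the left (+y) arm, 46 mm along the arm, 18 mm tall (51 to 69 mm above the bench); origin at its centre, 95 mm from the pivot. Outer faces of the covers: 38 mm apart when open, 25 mm at a tip gap of 12 mm; each mm of squeeze there narrows the tip gap by 1.74 mm. The spring pushes back on each cover with 1.7 N (open) to 7.3 N (12 mm gap).
- grip_r: The same cover on the right (-y) arm.
- tip_l (a point): Tip of the left arm, at its inner face, 60 mm above the bench, 12 mm above the gauge block. The tip gap is the distance from tip_l to tip_r: 34 mm when sprung open.
- tip_r (a point): Tip of the right arm, at its inner face.
- jaw_l (a joint): Squeeze of the left arm about its upright pivot: 0 sprung open, grows as it is pressed inward, stop at 0.100 rad (tips 1 mm apart). Tip gap in mm = 10 + 165 sin(0.0728 - jaw_l) + 165 sin(0.0728 - jaw_r); 12 mm when both are about 0.067 rad.
- jaw_r (a joint): The same for the right arm.
- gauge_mid (a point): Centre of the top of the gauge block, midway between the two black lines, 48 mm above the bench. The lines run along the stand's x, are 1.5 mm wide and 50 mm long, and their inner edges are 12 mm apart: the marked gap.
- isolator: Fixed grey switch box, origin under its centre, 120 (x) x 80 (y) x 40 mm, with two black cheeks on top (60 mm long in x, up to 57 mm above the bench, at y = +-24 mm). The handle's hinge axis runs along the box's y above the origin, 48 mm above the bench. x is the throwing direction, off to on.
- handle (a joint): Angle of the T-handle: near 0 it leans to the box's -x (off), 1.2 rad is its on stop, leaning as far to +x. Friction of about 2 N at the bar, it stays where it is left.
- handle_bar (a point): Middle of the black cross-bar of the T-handle: 14 mm thick, 58 mm long along the box's y, 70 mm from the hinge axis on a 10 mm round steel stem. At 0 it is 40 mm to -x of the hinge and 106 mm above the bench; upright 118 mm above the bench.
- pliers: Loose red-handled pliers, 150 x 50 x 14 mm, lying between the two fixtures; origin at the middle of the length. To be left alone.
- crucible: Loose terracotta cup, 54 mm across, 55 mm tall, origin under its centre. To be left alone.
- firebrick: Loose grey brick, 110 x 70 x 32 mm, origin under its centre. To be left alone.
There are look-alikes about, which are no part of the job. Of the things like the isolator, leave any that is orange or purple; of the rest the smaller one is meant.

How it is judged:
On the way, in this order (a step that is already met when the one before it is completed fails the run):
1. the isolator handle is thrown fully on (value of joint handle above 1.05 rad), for 0.2 s.
2. the fingers hold the tweezers at the marked gap (distance between tip_l and tip_r between 0.0095 and 0.0145 m and contact force between the fingers and grip_l above 1 N and contact force between the fingers and grip_r above 1 N and velocity of joint jaw_l between -0.06 and 0.06 rad/s and velocity of joint jaw_r between -0.06 and 0.06 rad/s), for 1 s.
At the end, for the whole second after the job is handed in: The isolator handle stands beyond 1.05 rad of its 1.2 rad; the tip gap is 9.5 to 14.5 mm (marked: 12 mm), both arms are still (under 0.06 rad/s), and the fingers press on both grip covers with more than 1 N each, throughout the last second (all of step 2 and value of joint handle above 1.05 rad); the arm keeps its last pose, push and grip.
It fails at once if the tips touch (gap under 3 mm) (distance between tip_l and tip_r below 0.003 m).
It fails at once if the tweezers are squeezed before the isolator is on (distance between tip_l and tip_r below 0.022 m and value of joint handle below 1 rad).
It fails at once if anything moves the pliers by more than 30 mm (distance of pliers from where it was at the start of the episode above 0.03 m).
It fails at once if anything moves the crucible by more than 30 mm (distance of crucible from where it was at the start of the episode above 0.03 m).
It fails at once if anything moves the firebrick by more than 30 mm (distance of firebrick from where it was at the start of the episode above 0.03 m).
It also fails if it takes over 48 s, if anything falls off the work surface, if the arm or the gripper's body presses on something with over 40 N, if the wrist force passes 120 N, or if a joint passes its speed limit or range.

## Working session

There is one attempt and no reset: what is moved stays moved. The work goes in short steps, Python scripts to look and compute and a tool call to move; the robot and the scene stay as the last step left them, time stands still between calls to the robot, and variables do not carry over. Pictures are saved under pics/ and viewed, at most 10 in all, crops included, and the job is handed in when it is done.

Besides the shell and the picture viewer there is one more tool, called as a command line: name --argument value ..., lists and objects as JSON in quotes. move_arm: Moves the arm, as the interface text tells. Its arguments: {"type":"object","properties":{"motion":{"type":"array"},"gripper":{"type":"number"}},"required":["motion"]}

```bash
mkdir -p pics; cat > h.py <<'E'
import numpy as np,cv2
from workcell import bot
def ray(cam,rc):
    m=bot.camera_model(cam);K=np.array(m["K"]);T=np.array(m["world_from_camera"])
    d=T[:3,:3]@np.linalg.solve(K,[rc[1],rc[0],1.]);return T[:3,3],d
def at_z(cam,rc,z):
    o,d=ray(cam,rc);return o+d*(z-o[2])/d[2]
def px(cam,p):
    m=bot.camera_model(cam);K=np.array(m["K"]);T=np.linalg.inv(np.array(m["world_from_camera"]))
    c=K@(T[:3,:3]@np.array(p)+T[:3,3]);return c[1]/c[2],c[0]/c[2]
E
python3 - <<'E'
from h import *
t=bot.camera("top");s=bot.camera("side")
cv2.imwrite("pics/top.png",cv2.resize(t,(800,600)));cv2.imwrite("pics/side.png",cv2.resize(s,(800,600)))
np.savez("im.npz",t=t,s=s)
for c in("top","side"):
    print(c,np.round(bot.camera_model(c)["world_from_camera"],3).tolist())
    for n in("stand","grip_l","isolator","handle_bar","pliers","crucible","firebrick"):
        for r in bot.cut_out(c,n):
            print(c,n,round(r["score"],2),np.round(r["centre"]),r["mask"].sum(),np.round(at_z(c,r["centre"],.06),3))
E
```

```text
top [[0.008, -0.983, 0.186, 0.306], [-1.0, -0.009, -0.009, 0.066], [0.011, -0.186, -0.983, 1.109], [0.0, 0.0, 0.0, 1.0]]
top stand 0.93 [196. 370.] 3384 [ 0.484 -0.214  0.06 ]
top grip_l 0.44 [195. 188.] 193 [0.483 0.216 0.06 ]
top grip_l 0.42 [189. 370.] 74 [ 0.501 -0.214  0.06 ]
top isolator 0.84 [296. 174.] 4240 [0.251 0.241 0.06 ]
top isolator 0.72 [184. 188.] 1747 [0.509 0.218 0.06 ]
top isolator 0.65 [114. 167.] 1739 [0.683 0.275 0.06 ]
top isolator 0.57 [196. 108.] 3374 [0.478 0.405 0.06 ]
top handle_bar 0.74 [193. 190.] 176 [0.488 0.212 0.06 ]
top handle_bar 0.67 [210. 100.] 410 [0.445 0.421 0.06 ]
top handle_bar 0.65 [114. 165.] 162 [0.683 0.279 0.06 ]
top handle_bar 0.64 [330. 165.] 583 [0.176 0.257 0.06 ]
top pliers 0.88 [170. 278.] 457 [0.545 0.004 0.06 ]
top pliers 0.66 [196. 370.] 3559 [ 0.486 -0.215  0.06 ]
top crucible 0.64 [ 87. 224.] 399 [0.754 0.137 0.06 ]
top firebrick 0.56 [ 88. 319.] 1325 [ 0.756 -0.099  0.06 ]
top firebrick 0.52 [190. 369.] 74 [ 0.498 -0.214  0.06 ]
top firebrick 0.19 [182. 190.] 1724 [0.515 0.214 0.06 ]
side [[0.992, -0.09, 0.089, 0.432], [-0.126, -0.771, 0.624, -0.62], [0.013, -0.63, -0.776, 0.943], [0.0, 0.0, 0.0, 1.0]]
side stand 0.7 [298. 252.] 3261 [ 0.489 -0.256  0.06 ]
side grip_l 0.42 [295. 262.] 52 [ 0.514 -0.25   0.06 ]
side grip_l 0.34 [175. 323.] 290 [0.759 0.113 0.06 ]
side isolator 0.71 [144. 294.] 890 [0.694 0.257 0.06 ]
side isolator 0.67 [164. 158.] 2296 [0.247 0.22  0.06 ]
side isolator 0.61 [164. 242.] 1064 [0.512 0.19  0.06 ]
side isolator 0.59 [125. 226.] 1422 [0.476 0.378 0.06 ]
side handle_bar 0.7 [146. 137.] 227 [0.176 0.31  0.06 ]
side handle_bar 0.69 [108. 212.] 131 [0.433 0.476 0.06 ]
side handle_bar 0.59 [174. 323.] 290 [0.76  0.116 0.06 ]
side pliers 0.65 [219. 270.] 208 [ 0.568 -0.029  0.06 ]
side firebrick 0.92 [244. 342.] 1081 [ 0.748 -0.135  0.06 ]
```

View pics/top.png

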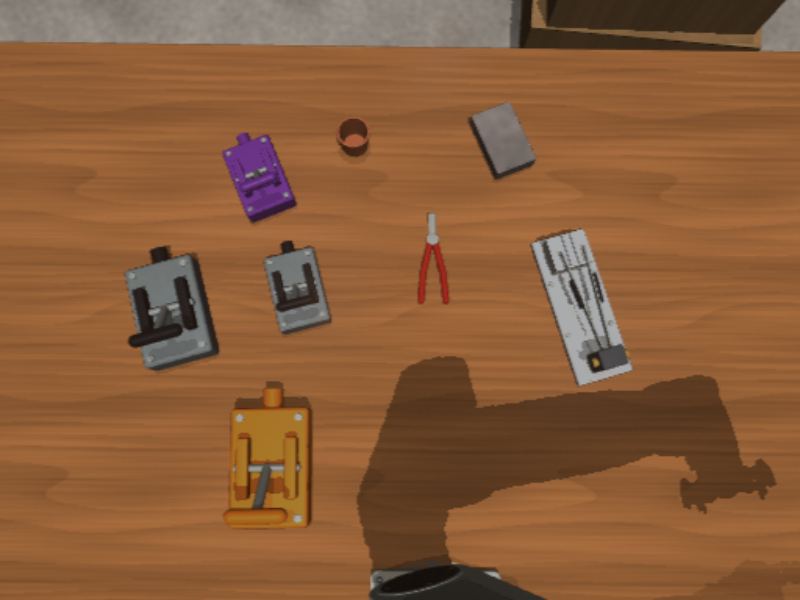

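View pics/side.png

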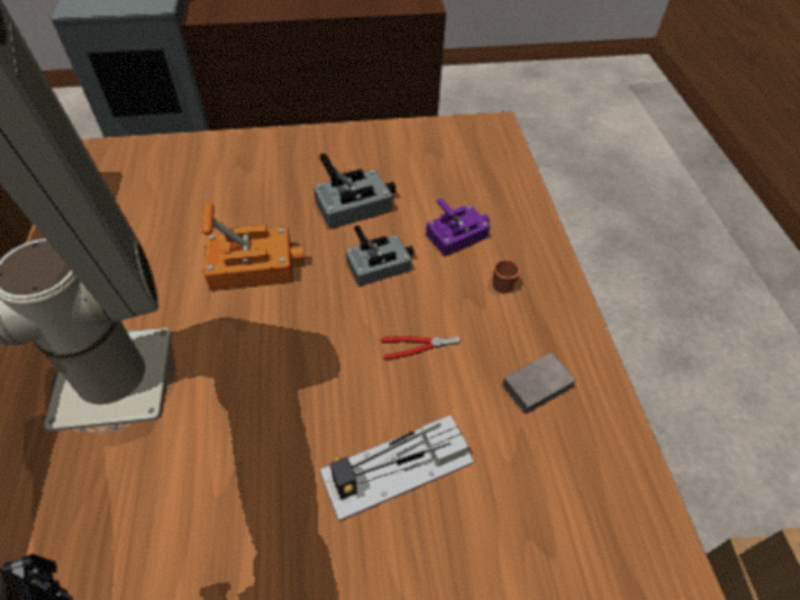

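In the 800x600 top picture there are four isolators: orange (270,465), purple (258,178), a large grey one (172,310) and a small grey one (297,288). The small grey one is meant, because it's the smaller of those that aren't orange or purple. The stand is at (580,305) and the pliers at (433,258). Next I'll check an enlarged crop.

```bash
python3 - <<'E'
from h import *
d=np.load("im.npz");t=d["t"]
a=t[150:220,160:220];b=t[140:250,330:410]
A=cv2.resize(a,None,fx=6,fy=6,interpolation=cv2.INTER_CUBIC);B=cv2.resize(b,None,fx=5,fy=5,interpolation=cv2.INTER_CUBIC)
C=np.zeros((550,780,3),np.uint8);C[:420,:360]=A;C[:550,370:770]=B
cv2.imwrite("pics/crop.png",C)
E
```

```text
(no output)
```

View pics/crop.png

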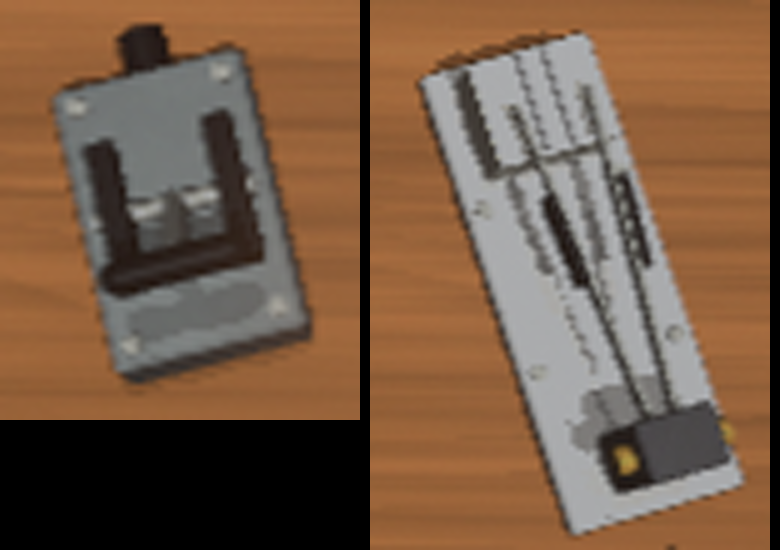

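The crop confirms it: small grey isolator, bar on its off side, near the robot (crop 185,265). The stand has its heel post at (670,445) and the tips at (513,108) and (586,88). I'll fit both poses.

```bash
cat > fit.py <<'E'
from h import *
from scipy.optimize import least_squares
iso=[((55,95),(60,40,40)),((240,48),(60,-40,40)),((308,328),(-60,-40,40)),((121,373),(-60,40,40))]
st=[((572,532),(-120,45,12)),((742,482),(-120,-45,12)),((710,403),(-77,-20,78)),((729,464),(-107,-20,78)),((636,437),(-77,20,78)),((651,490),(-107,20,78)),
((513,106),(85,19,66)),((586,86),(85,-19,66)),((515,55),(110,6.75,48)),((544,47),(110,-6.75,48)),((588,35),(112,-31,48))]
def fit(pts,ox,c0,r0,s,g):
    uv=np.array([(r0+(p[1]+.5)/s-.5,c0+(p[0]-ox+.5)/s-.5) for p,_ in pts]);M=np.array([q for _,q in pts])/1e3
    W=lambda v:np.c_[v[0]+M[:,0]*np.cos(v[2])-M[:,1]*np.sin(v[2]),v[1]+M[:,0]*np.sin(v[2])+M[:,1]*np.cos(v[2]),M[:,2]]
    f=lambda v:np.ravel([px("top",p) for p in W(v)]-uv)
    r=least_squares(f,g,loss="soft_l1");return r.x,np.round(r.fun.reshape(-1,2),1).tolist()
if __name__=="__main__":
    I,e=fit(iso,0,160,150,6,[.5,.21,.25]);print(I,e)
    S,e=fit(st,370,330,140,5,[.5,-.21,.3]);print(S,e)
    np.savez("pose.npz",I=I,S=S)
    def w(P,q): 
        c,s=np.cos(P[2]),np.sin(P[2]);return np.array([P[0]+c*q[0]-s*q[1],P[1]+s*q[0]+c*q[1],q[2]])
    print("bar pred px top",px("top",w(I,(-.04,0,.106))),"side",px("side",w(I,(-.04,0,.106))))
    im=cv2.resize(np.load("im.npz")["s"][90:370,140:400],None,fx=3,fy=3,interpolation=cv2.INTER_CUBIC)[:600]
    im=cv2.resize(np.load("im.npz")["s"],None,fx=3,fy=3,interpolation=cv2.INTER_CUBIC)
    def dot(p,col):
        r,c=px("side",p);cv2.circle(im,(int(3*c+1),int(3*r+1)),3,col,1)
    for _,q in iso:dot(w(I,np.array(q)/1e3),(0,255,0))
    for _,q in st:dot(w(S,np.array(q)/1e3),(0,255,0))
    dot(w(I,(-.04,0,.106)),(0,0,255));dot(w(S,(.015,0,.06)),(0,0,255))
    a=im[370:600,580:880];b=im[760:1060,560:960]
    C=np.zeros((300,710,3),np.uint8);C[:230,:300]=a;C[:,310:]=b;cv2.imwrite("pics/side_chk.png",C)
    print(bot.get_obs()["eef_pos"],bot.get_obs()["tool_rot"])
E
python3 fit.py
```

```text
[0.51188356 0.2163698  0.26313472] [[-0.2, -0.6], [-0.4, 0.5], [-0.1, 0.7], [0.8, -0.7]]
[ 0.49388615 -0.23112666  0.28435488] [[1.4, -0.3], [1.2, 0.6], [-0.1, 0.2], [0.2, 0.7], [-2.2, -1.3], [-0.3, -0.1], [-0.6, 0.4], [-0.8, 0.8], [0.5, -0.2], [0.7, -0.7], [-0.3, -0.4]]
bar pred px top (np.float64(195.8025897126519), np.float64(189.84143517488206)) side (np.float64(151.0193903095064), np.float64(228.553625958054))
[ 0.11922481 -0.48558358  0.23132944] [ 9.92763203e-01  1.20088393e-01 -1.47435544e-05  1.34492696e-05]
```

View pics/side_chk.png

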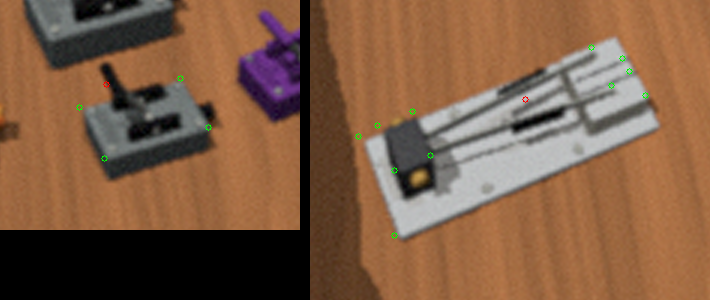

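The side projections sit about 2 px off for both fixtures, which is within the calibration error, so I'll use the compromise pose. Now I move behind the bar with the fingers shut, staying high.

move_arm --motion '[{"x": 20, "y": -15}, {"x": 20, "y": -15}, {"x": 20, "y": -15}, {"x": 20, "y": -15}, {"x": 47, "y": -58.4}, {"x": 47, "y": -58.4}, {"x": 47, "y": -58.4}, {"x": 47, "y": -58.4}, {"x": 47, "y": -58.4}, {"x": 47, "y": -58.4}, {"x": 47, "y": -58.4}, {"x": 47, "y": -58.4}, {"x": 47, "y": -58.4}, {"x": 47, "y": -58.4}]' --gripper -1

```text
invalid input at $.motion[0]: expected keys x, y, z, yaw
```

move_arm --motion '[{"x": 20, "y": -15, "z": 0, "yaw": 0}, {"x": 20, "y": -15, "z": 0, "yaw": 0}, {"x": 20, "y": -15, "z": 0, "yaw": 0}, {"x": 20, "y": -15, "z": 0, "yaw": 0}, {"x": 47, "y": -58.4, "z": 0, "yaw": 0}, {"x": 47, "y": -58.4, "z": 0, "yaw": 0}, {"x": 47, "y": -58.4, "z": 0, "yaw": 0}, {"x": 47, "y": -58.4, "z": 0, "yaw": 0}, {"x": 47, "y": -58.4, "z": 0, "yaw": 0}, {"x": 47, "y": -58.4, "z": 0, "yaw": 0}, {"x": 47, "y": -58.4, "z": 0, "yaw": 0}, {"x": 47, "y": -58.4, "z": 0, "yaw": 0}, {"x": 47, "y": -58.4, "z": 0, "yaw": 0}, {"x": 47, "y": -58.4, "z": 0, "yaw": 0}]' --gripper -1

```text
clock: 2.55
eef_pos: [0.4496, 0.1506, 0.231]
tool_rot: [0.989, 0.15, -0.004, -0.018]
ft_force: [-0.1, 0.0, -0.6]
grip_width: -0.0002
grasp_force: 0.0
```

move_arm --motion '[{"x": 0, "y": 0, "z": 0, "yaw": 0}, {"x": 0, "y": 0, "z": 0, "yaw": 0}, {"x": 0, "y": 0, "z": 0, "yaw": 0}]'

```text
clock: 2.92
eef_pos: [0.4494, 0.15, 0.2316]
tool_rot: [0.989, 0.149, -0.003, -0.018]
ft_force: [0.2, 0.3, -0.3]
grip_width: -0.0001
grasp_force: 0.0
```

```bash
cat >> h.py <<'E'
def rel(target):  # world target -> shift in cm along tool axes
    from scipy.spatial.transform import Rotation as R
    o=bot.get_obs();r=R.from_quat(o["tool_rot"]);M=r.as_matrix()
    print("tcp",np.round(o["eef_pos"],4),"yaw",round(np.degrees(np.arctan2(M[1,0],M[0,0])),1),"shift cm",np.round(M.T@(np.array(target)-o["eef_pos"])*100,2))
E
python3 -c "
from h import *
rel([.4377,.1947,.231])"
```

```text
tcp [0.4494 0.15   0.2316] yaw 17.2 shift cm [ 0.2  -4.61  0.23]
```

move_arm --motion '[{"x": 0.2, "y": -4.6, "z": 6, "yaw": 0}, {"x": 0.2, "y": -4.6, "z": 6, "yaw": 0}, {"x": 0.2, "y": -4.6, "z": 6, "yaw": 0}, {"x": 0.2, "y": -4.6, "z": 6, "yaw": 0}]'

```text
clock: 3.42
eef_pos: [0.4467, 0.1731, 0.1745]
tool_rot: [0.986, 0.167, -0.004, -0.028]
ft_force: [-0.6, -0.9, 0.0]
grip_width: 0.0
grasp_force: 0.0
```

```bash
python3 -c "
from h import *
rel([.4377,.1947,.096])
t=bot.camera('top')[120:240,130:230];s=bot.camera('side')[90:210,160:290]
C=np.zeros((480,800,3),np.uint8);C[:,:400]=cv2.resize(t,(400,480),interpolation=2);C[:369,400:]=cv2.resize(s,(400,369),interpolation=2)
cv2.imwrite('pics/pre.png',C)"
```

```text
tcp [0.4467 0.1731 0.1745] yaw 19.2 shift cm [-0.14 -1.89  7.97]
```

View pics/pre.png

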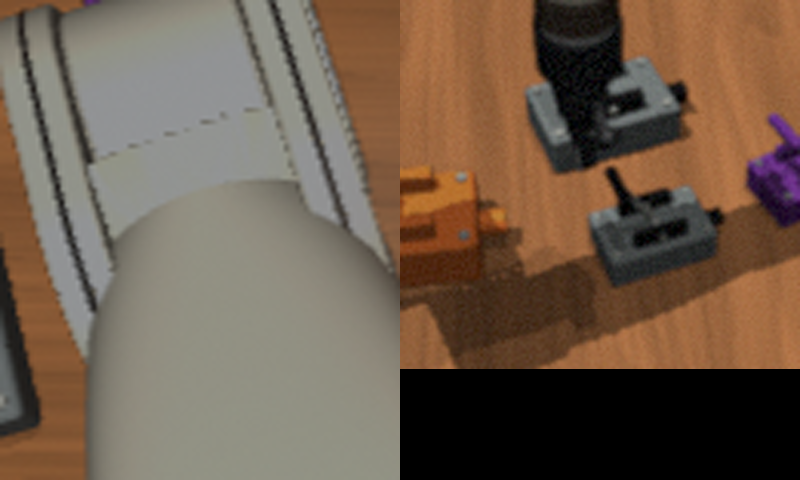

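The side view shows the finger shape up and left of the bar, and nothing is touching. The tool is drifting because joint 6 is at its limit, so I'll yaw away from it, which doesn't matter for a push.

move_arm --motion '[{"x": 0, "y": 0, "z": -2, "yaw": -10}, {"x": 0, "y": 0, "z": -2, "yaw": -18}, {"x": 0, "y": 0, "z": -2, "yaw": -18}, {"x": 0, "y": 0, "z": -2, "yaw": -18}]'

```text
clock: 4.03
eef_pos: [0.4461, 0.172, 0.1933]
tool_rot: [0.948, 0.318, -0.001, -0.028]
ft_force: [-0.3, -0.3, 0.6]
grip_width: 0.0002
grasp_force: 0.0
```

```bash
python3 -c "
from h import *
rel([.4377,.1947,.096]);print(np.round(bot.get_obs()['joint_pos'],2),bot.get_obs()['tool_rot'])"
```

```text
tcp [0.4461 0.172  0.1933] yaw 37.1 shift cm [ 0.54 -1.79  9.85]
[ 0.33  0.22 -0.13  1.23  0.06  2.83] [ 9.47665458e-01  3.18003704e-01 -8.06712675e-04 -2.83403181e-02]
```

move_arm --motion '[{"x": 0.5, "y": -1.8, "z": 3, "yaw": 0}, {"x": 0.5, "y": -1.8, "z": 6, "yaw": 0}, {"x": 0.5, "y": -1.8, "z": 9.8, "yaw": 0}, {"x": 0.5, "y": -1.8, "z": 9.8, "yaw": 0}, {"x": 0.5, "y": -1.8, "z": 9.8, "yaw": 0}]'

```text
clock: 4.65
eef_pos: [0.4378, 0.1947, 0.0972]
tool_rot: [0.947, 0.319, -0.001, -0.028]
ft_force: [0.5, 0.9, 0.5]
grip_width: 0.0
grasp_force: 0.0
```

```bash
python3 -c "
from h import *
c,s=np.cos(.263),np.sin(.263)
for d in(0.,.012,.022): rel([.513+d*c,.215+d*s,.096])
s=bot.camera('side')[90:210,160:290]
cv2.imwrite('pics/pre2.png',cv2.resize(s,(520,480),interpolation=2))"
```

```text
tcp [0.4378 0.1947 0.0972] yaw 37.2 shift cm [7.21 2.93 0.09]
tcp [0.4378 0.1947 0.0972] yaw 37.2 shift cm [8.33 3.38 0.08]
tcp [0.4378 0.1947 0.0972] yaw 37.2 shift cm [9.25 3.76 0.08]
```

View pics/pre2.png

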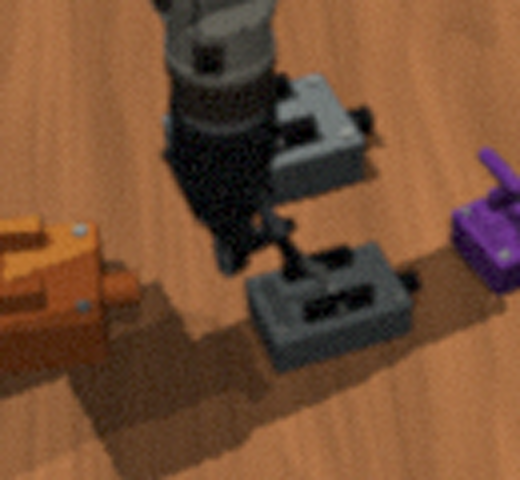

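The fingertips are at (235,265), just behind the bar at (272,228). Pushing now.

move_arm --motion '[{"x": 1, "y": 0.4, "z": 0, "yaw": 0}, {"x": 2, "y": 0.8, "z": 0, "yaw": 0}, {"x": 3, "y": 1.2, "z": 0, "yaw": 0}, {"x": 4, "y": 1.6, "z": 0, "yaw": 0}, {"x": 5, "y": 2.0, "z": 0, "yaw": 0}, {"x": 6, "y": 2.4, "z": 0, "yaw": 0}, {"x": 7, "y": 2.8, "z": 0, "yaw": 0}, {"x": 7.7, "y": 3.1, "z": 0, "yaw": 0}, {"x": 8.3, "y": 3.4, "z": 0, "yaw": 0}, {"x": 8.3, "y": 3.4, "z": 0, "yaw": 0}, {"x": 8.3, "y": 3.4, "z": 0, "yaw": 0}]'

```text
clock: 6.08
eef_pos: [0.5246, 0.218, 0.0962]
tool_rot: [0.947, 0.319, 0.0, -0.028]
ft_force: [0.1, 0.5, -0.4]
grip_width: -0.0001
grasp_force: 0.0
```

Force is near zero, so the stop hasn't been reached yet. Pushing further in small steps until it is.

move_arm --motion '[{"x": 0.5, "y": 0.2, "z": 0, "yaw": 0}, {"x": 0.9, "y": 0.4, "z": 0, "yaw": 0}, {"x": 0.9, "y": 0.4, "z": 0, "yaw": 0}]'

```text
clock: 6.45
eef_pos: [0.5326, 0.2197, 0.0955]
tool_rot: [0.947, 0.319, -0.002, -0.028]
ft_force: [-4.0, -1.4, 2.7]
grip_width: 0.0005
grasp_force: 2.4
```

move_arm --motion '[{"x": 0.3, "y": 0.1, "z": 0, "yaw": 0}, {"x": 0.5, "y": 0.2, "z": 0, "yaw": 0}, {"x": 0.5, "y": 0.2, "z": 0, "yaw": 0}]'

```text
clock: 6.82
eef_pos: [0.5331, 0.2199, 0.0951]
tool_rot: [0.947, 0.319, -0.007, -0.029]
ft_force: [-15.7, -5.6, 10.4]
grip_width: -0.0001
grasp_force: 8.8
```

At the stop, with clear resistance. Retreat, lift, and go above the tweezers.

move_arm --motion '[{"x": -1.5, "y": -0.6, "z": -1, "yaw": 0}, {"x": -2, "y": -0.8, "z": -5, "yaw": 0}, {"x": -2, "y": -0.8, "z": -10.5, "yaw": 0}, {"x": -2, "y": -0.8, "z": -10.5, "yaw": 0}, {"x": -6, "y": 4, "z": -10.5, "yaw": 0}, {"x": -10, "y": 9, "z": -10.5, "yaw": 5}, {"x": -15, "y": 15, "z": -10.5, "yaw": 10}, {"x": -20, "y": 21, "z": -10.5, "yaw": 15}, {"x": -24, "y": 27, "z": -10.5, "yaw": 20.9}, {"x": -29, "y": 34, "z": -10.5, "yaw": 20.9}, {"x": -29, "y": 34, "z": -10.5, "yaw": 20.9}, {"x": -29, "y": 34, "z": -10.5, "yaw": 20.9}, {"x": -29, "y": 34, "z": -10.5, "yaw": 20.9}, {"x": -29, "y": 34, "z": -10.5, "yaw": 20.9}]' --gripper 0.5

```text
clock: 8.57
eef_pos: [0.5155, -0.2285, 0.1772]
tool_rot: [0.989, 0.143, -0.006, -0.028]
ft_force: [0.2, 0.2, -0.2]
grip_width: 0.0636
grasp_force: 0.0
```

```bash
python3 -c "
from h import *
rel([.5098,-.2284,.1]);print(np.round(bot.get_obs()['joint_pos'],2),bot.get_obs()['grip_width'])
t=bot.camera('top')[150:220,160:220];s=bot.camera('side')[200:360,170:350]
C=np.zeros((560,800,3),np.uint8);C[:420,:250]=cv2.resize(t,(250,420)[:2],interpolation=2)[:, :250];C[:480,255:795]=cv2.resize(s,(540,480),interpolation=2)
cv2.imwrite('pics/st.png',C)"
```

```text
tcp [ 0.5155 -0.2285  0.1772] yaw 16.4 shift cm [-0.51  0.27  7.72]
[-0.44  0.43  0.13  1.31  0.04  2.42] 0.0635812385062758
```

View pics/st.png

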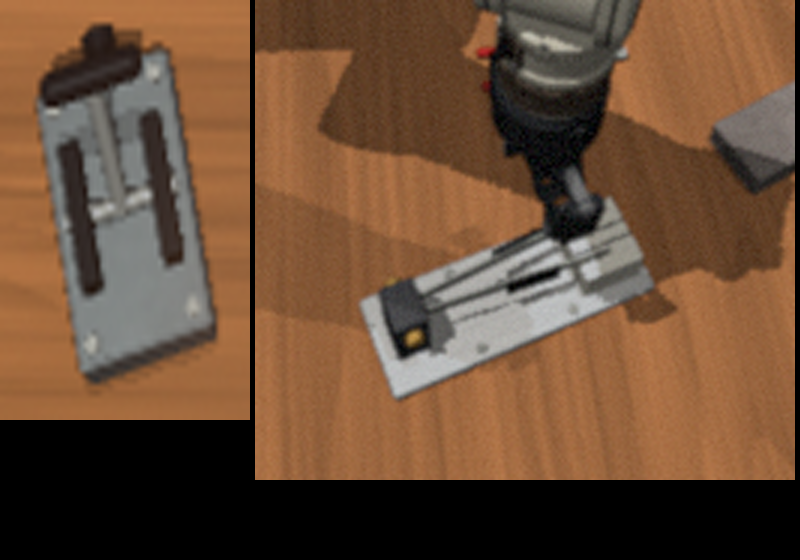

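The handle bar is now at the far end (crop 90,75), fully on. The open fingers are above the stand, ahead of the covers. Correct and descend to just above the covers.

move_arm --motion '[{"x": -0.5, "y": 0.3, "z": 4, "yaw": 0}, {"x": -0.5, "y": 0.3, "z": 8.5, "yaw": 0}, {"x": -0.5, "y": 0.3, "z": 8.5, "yaw": 0}, {"x": -0.5, "y": 0.3, "z": 8.5, "yaw": 0}]'

```text
clock: 9.18
eef_pos: [0.5107, -0.2293, 0.0939]
tool_rot: [0.989, 0.142, -0.005, -0.027]
ft_force: [0.2, 0.1, 0.4]
grip_width: 0.0639
grasp_force: 0.0
```

```bash
python3 -c "
from h import *
rel([.5098,-.2284,.043]);p=bot.get_obs()['eef_pos'];print(px('side',p),bot.get_obs()['grip_width'])
s=bot.camera('side')[240:340,200:320]
cv2.imwrite('pics/st2.png',cv2.resize(s,(720,600),interpolation=2))"
```

```text
tcp [ 0.5107 -0.2293  0.0939] yaw 16.4 shift cm [-0.05  0.17  5.09]
(np.float64(281.1352237894767), np.float64(259.72221859459995)) 0.0638968949964042
```

View pics/st2.png

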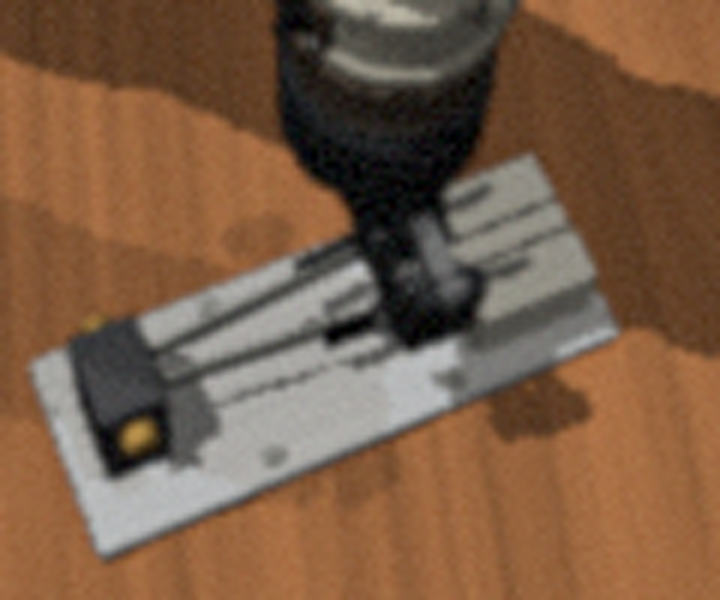

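The fingers straddle the tweezers over the covers, near finger tip at about (435,330). Descending slowly.

move_arm --motion '[{"x": 0, "y": 0, "z": 1, "yaw": 0}, {"x": 0, "y": 0, "z": 2, "yaw": 0}, {"x": 0, "y": 0, "z": 2.6, "yaw": 0}, {"x": 0, "y": 0, "z": 2.6, "yaw": 0}]'

```text
clock: 9.72
eef_pos: [0.5084, -0.2279, 0.0655]
tool_rot: [0.989, 0.142, -0.007, -0.028]
ft_force: [-0.3, 0.1, 0.2]
grip_width: 0.0637
grasp_force: 0.0
```

move_arm --motion '[{"x": 0, "y": 0, "z": 0.8, "yaw": 0}, {"x": 0, "y": 0, "z": 1.6, "yaw": 0}, {"x": 0, "y": 0, "z": 2.5, "yaw": 0}, {"x": 0, "y": 0, "z": 2.5, "yaw": 0}]'

```text
clock: 10.22
eef_pos: [0.5076, -0.2264, 0.0402]
tool_rot: [0.989, 0.142, -0.007, -0.028]
ft_force: [-0.3, 0.0, 0.8]
grip_width: 0.0642
grasp_force: 0.0
```

move_arm --motion '[{"x": 0, "y": 0, "z": 0, "yaw": 0}, {"x": 0, "y": 0, "z": 0, "yaw": 0}, {"x": 0, "y": 0, "z": 0, "yaw": 0}]' --gripper 0.1

```text
clock: 10.6
eef_pos: [0.5087, -0.227, 0.0417]
tool_rot: [0.989, 0.142, -0.006, -0.027]
ft_force: [-0.0, -0.4, -0.6]
grip_width: 0.0469
grasp_force: 0.0
```

move_arm --motion '[{"x": 0, "y": 0, "z": 0, "yaw": 0}, {"x": 0, "y": 0, "z": 0, "yaw": 0}, {"x": 0, "y": 0, "z": 0, "yaw": 0}]' --gripper -0.02

```text
clock: 10.98
eef_pos: [0.5087, -0.2271, 0.0415]
tool_rot: [0.989, 0.142, -0.006, -0.027]
ft_force: [1.3, -1.4, 0.9]
grip_width: 0.0418
grasp_force: 0.5
```

```bash
python3 -c "
from h import *
rel([.5098,-.2284,.043]);o=bot.get_obs();print(o['grip_width'],o['ft_force'],o['ft_torque'],o['grasp_force'])
s=bot.camera('side')[240:340,200:320];t=bot.camera('top')
cv2.imwrite('pics/st3.png',np.hstack([cv2.resize(s,(480,400),interpolation=2),cv2.resize(t[130:210,330:390],(300,400),interpolation=2)]))"
```

```text
tcp [ 0.5087 -0.2271  0.0415] yaw 16.3 shift cm [ 0.06  0.15 -0.15]
0.04180660244180125 [ 1.29730412 -1.40282115  0.88530577] [-0.22361017 -0.11601788  0.00149952] 0.481674232869409
```

View pics/st3.png

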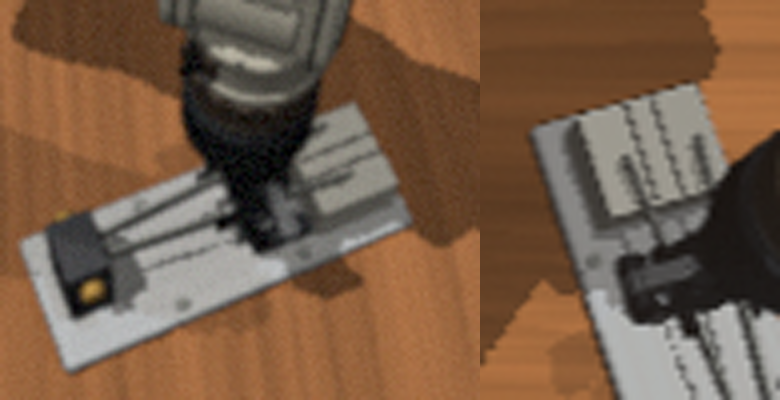

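The tips show open over the gauge block at (628,160) and (697,140) in the right half. The right finger has just touched its cover, so I'll shift 1.5 mm towards -y and then close in steps.

move_arm --motion '[{"x": 0.05, "y": 0.15, "z": 0, "yaw": 0}, {"x": 0.05, "y": 0.15, "z": 0, "yaw": 0}, {"x": 0.05, "y": 0.15, "z": 0, "yaw": 0}]'

```text
clock: 11.45
eef_pos: [0.5092, -0.2279, 0.0411]
tool_rot: [0.989, 0.142, -0.006, -0.028]
ft_force: [-0.8, 0.0, 0.4]
grip_width: 0.0417
grasp_force: 0.0
```

move_arm --motion '[{"x": 0, "y": 0, "z": 0, "yaw": 0}, {"x": 0, "y": 0, "z": 0, "yaw": 0}, {"x": 0, "y": 0, "z": 0, "yaw": 0}, {"x": 0, "y": 0, "z": 0, "yaw": 0}]' --gripper -0.15

```text
clock: 11.95
eef_pos: [0.5095, -0.2281, 0.0413]
tool_rot: [0.989, 0.142, -0.006, -0.028]
ft_force: [-0.3, -0.2, 1.4]
grip_width: 0.0362
grasp_force: 2.7
```

move_arm --motion '[{"x": 0, "y": 0, "z": 0, "yaw": 0}, {"x": 0, "y": 0, "z": 0, "yaw": 0}, {"x": 0, "y": 0, "z": 0, "yaw": 0}, {"x": 0, "y": 0, "z": 0, "yaw": 0}]' --gripper -0.27

```text
clock: 12.45
eef_pos: [0.5098, -0.2282, 0.0416]
tool_rot: [0.989, 0.142, -0.006, -0.028]
ft_force: [-0.6, 0.7, 4.9]
grip_width: 0.0313
grasp_force: 4.6
```

move_arm --motion '[{"x": 0, "y": 0, "z": 0, "yaw": 0}, {"x": 0, "y": 0, "z": 0, "yaw": 0}, {"x": 0, "y": 0, "z": 0, "yaw": 0}, {"x": 0, "y": 0, "z": 0, "yaw": 0}]' --gripper -0.34

```text
clock: 12.95
eef_pos: [0.5099, -0.2282, 0.0418]
tool_rot: [0.989, 0.142, -0.006, -0.027]
ft_force: [-0.4, 0.1, 5.1]
grip_width: 0.0281
grasp_force: 5.8
```

move_arm --motion '[{"x": 0, "y": 0, "z": 0, "yaw": 0}, {"x": 0, "y": 0, "z": 0, "yaw": 0}, {"x": 0, "y": 0, "z": 0, "yaw": 0}, {"x": 0, "y": 0, "z": 0, "yaw": 0}, {"x": 0, "y": 0, "z": 0, "yaw": 0}, {"x": 0, "y": 0, "z": 0, "yaw": 0}]' --gripper -0.4

```text
clock: 13.7
eef_pos: [0.51, -0.2283, 0.0419]
tool_rot: [0.989, 0.142, -0.005, -0.027]
ft_force: [-0.9, 0.6, 6.5]
grip_width: 0.0258
grasp_force: 7.1
```

```bash
python3 -c "
from h import *
g=[];
for i in range(8):
    bot.camera('top' if i%2 else 'side');o=bot.get_obs();g.append(o['grasp_force'])
print(o['grip_width'],np.mean(g),np.std(g),o['ft_force'])
t=np.mean([bot.camera('top').astype(float) for _ in range(4)],0).clip(0,255).astype(np.uint8)[143:178,350:385]
s=np.mean([bot.camera('side').astype(float) for _ in range(4)],0).clip(0,255).astype(np.uint8)[256:296,264:310]
cv2.imwrite('pics/tips.png',np.hstack([cv2.resize(t,(390,400),interpolation=2),cv2.resize(s,(400,400),interpolation=2)]))"
```

```text
0.02579750436104929 7.129970362148015 0.00017277516745860374 [-0.10047927 -0.01153942  6.35549225]
```

View pics/tips.png

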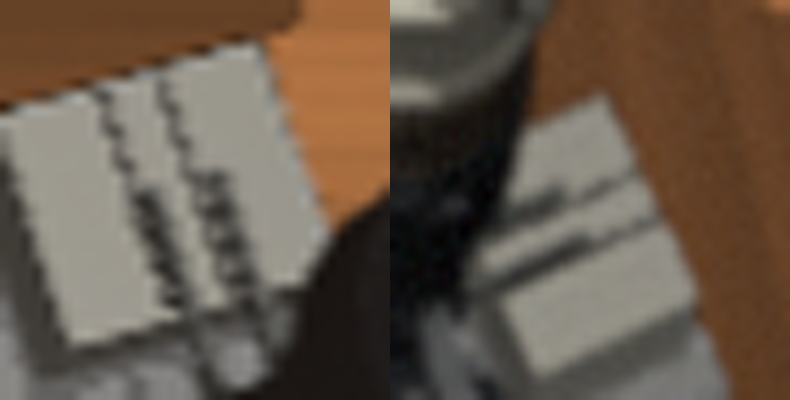

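In both views the two tips sit on the gauge lines: top view tips (148,195) and (212,180), against line centres at about the same spacing. Three estimates agree on a 12–13 mm gap: the picture gives about 11.6 mm, the 7.1 N force about 12.7 mm, and the 25.8 mm grip width about 12–13 mm. I'll hold, then hand in.

move_arm --motion '[{"x": 0, "y": 0, "z": 0, "yaw": 0}, {"x": 0, "y": 0, "z": 0, "yaw": 0}, {"x": 0, "y": 0, "z": 0, "yaw": 0}, {"x": 0, "y": 0, "z": 0, "yaw": 0}, {"x": 0, "y": 0, "z": 0, "yaw": 0}, {"x": 0, "y": 0, "z": 0, "yaw": 0}, {"x": 0, "y": 0, "z": 0, "yaw": 0}, {"x": 0, "y": 0, "z": 0, "yaw": 0}, {"x": 0, "y": 0, "z": 0, "yaw": 0}, {"x": 0, "y": 0, "z": 0, "yaw": 0}]'

```text
clock: 15.75
eef_pos: [0.51, -0.2283, 0.0419]
tool_rot: [0.989, 0.142, -0.006, -0.027]
ft_force: [0.3, 0.4, 6.1]
grip_width: 0.026
grasp_force: 7.1
```

```bash
python3 -c "
from h import *
o=bot.get_obs();print(o['grip_width'],o['grasp_force'],o['clock']);print(bot.job_done())"
```

```text
0.026027261990613018 7.129973042174242 15.75
the job is handed in; nothing more can be done
None
```

The isolator handle is fully on, and the gripper is holding the tweezers steady at a tip gap I estimate at 12–13 mm (marked: 12 mm); I handed the job in at 15.75 s, with no verdict returned.

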